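Shut the carving-tool case and bolt it

TASK

Shut the tool case for the day: press its lid down until it is fully shut, without slamming it. Then push the bolt's round knob along its slot until the bolt is fully home through the keeper on the lid, and push the knob over to the side and down into the notch at the end of the slot so that the bolt is locked. Do it all with the fingertips or the outside of the fingers: do not take hold of the knob, do not raise the lid any further, and leave the things lying on and around the case where they are.

Things in the scene. Friction and masses are not known exactly. Their poses are not given: they have to be found in the camera images.
- tool_case: Wooden tool case, 300 mm (x) by 270 mm (y), 85 mm high shut; it does not move. Origin: centre of its underside. Its x points from its front (carrying handle, nearest the robot) to its back, y to its left, z up. The front 120 mm of its top (x -150 to -30 mm) is a fixed deck, top face at z = 85 mm, with a steel barrel bolt along its middle; the rest (x -30 to 150 mm) is the lid.
- slot_start (a point): Point on the barrel bolt's axis at the near end of its slot; axes as the case's, at case (-106, 0, 99) mm. The barrel is a steel tube of 24 mm diameter along x, 14 mm behind this point to 68 mm ahead of it, so its top is 12 mm above this point; the deck is 14 mm below. A slot 8.4 mm wide runs along the top of the barrel in +x from here to slot_corner. The knob's pin stands in it.
- slot_corner (a point): Point on the bolt's axis, 56 mm ahead (+x) of slot_start, where the slot turns its corner: from here a notch, 10 mm wide in x, goes round the barrel on its right (-y) side, from the top down to level with the axis. The pin is here when the bolt is home. Axes as the case's.
- bolt (a joint): How far the bolt (a round rod of 16 mm in the barrel) is pushed along the case's +x, m: 0 = drawn back, 0.056 = fully home, against a stop, its nose through the keeper on the shut lid. About 2 N moves it and it stays where it is left. Only in about its last 3 mm is the pin at the notch, free to turn.
- bolt_knob (a joint): Turn of the knob about the bolt's axis, rad: 0 = upright in the straight part of the slot (0.15 of play to either side); positive = over to the case's right (-y) and down; 1.32 = bottom of the notch, knob beside the barrel, bolt locked. It turns only with the bolt home, with about 1 N at the knob, and stays where it is left.
- knob_centre (a point): Centre of the bolt's knob, a steel ball of 16 mm diameter on a pin of 6 mm diameter, 34 mm from the bolt's axis. Upright it is 133 mm above the table, 48 mm above the deck, at case x = -106 mm + bolt. Turned fully over it is at case y = -33 mm, 107 mm above the table.
- lid (a joint): Lid, 179 mm deep (x), 270 mm wide, 10 mm thick, hinged along the back edge of the case (hinge line along y at case x = 150, z = 75 mm). Rad: 0 = shut, flush with the deck, resting on a stop; positive = its front edge is raised. Its stiff hinge lets it stay where it is left; 1 to 5 N down near its front edge moves it.
- lid_front (a point): Point on the lid's top face, 29 mm behind its free front edge and 70 mm right (-y) of the middle, 150 mm from the hinge line: a good place to press. With the lid shut it is at case (0, -70, 85) mm. Its axes turn with the lid (z out of the lid's top face).
- keeper (a point): Centre of the hole (22 mm) of the keeper, a steel arch on the middle of the lid near its free edge: 13 mm long, 34 mm wide, crown 31 mm above the lid's top, on a plate 58 mm wide. With the lid shut it is at case (-10, 0, 99) mm, in line with the bolt, which slides through it.
- offcut_3: Small wooden offcut, 34 x 70 x 18 mm, lying on the case's deck at its left end (about case y = +98 mm). Leave it alone. Origin: centre of its underside.
- white_knob: Loose white drawer knob, 30 mm across, 27 mm high, standing on the deck at its right end (about case x = -112, y = -108 mm). It is not the bolt's knob: leave it alone. Origin: centre of its underside.
- try_square: Joiner's try square, 105 x 167 x 20 mm, flat on the table to the left of the case. Leave it alone. Origin: centre of its underside.
- wax_tin: Round tin of wax, red with a grey lid, 86 mm across, 41 mm high, on the table to the right of the case. Leave it alone. Origin: centre of its underside.
- masking_tape: Roll of masking tape, 93 mm across, 19 mm high, on the table to the right of the case. Leave it alone. Origin: centre of its underside.
- pliers: Pliers with red sleeves, 54 x 158 x 16 mm, on the table to the right of the case. Leave them alone. Origin: centre of the underside.
- hammer: Hammer, 98 x 270 x 27 mm, on the table to the right of the case. Leave it alone. Origin: centre of its underside.

How it is judged:
On the way, in this order (a step that is already met when the one before it is completed fails the run):
1. the lid is pressed shut while the bolt is still drawn back (value of joint lid below 0.03 rad and value of joint bolt below 0.03 m), for 0.1 s.
2. the bolt is pushed home through the keeper (value of joint lid below 0.03 rad and value of joint bolt above 0.051 m), for 0.1 s.
At the end, for the whole second after the job is handed in: The lid is shut (within 0.03 rad, 5 mm at its edge), the bolt is home in the keeper (at least 51 of 56 mm) and its knob is turned down in the notch (at least 1.1 of 1.32 rad) (all of step 2 and value of joint bolt_knob above 1.1 rad and velocity of joint bolt_knob below 0.1 rad/s); the robot touches nothing.
It fails at once if the lid is raised further open instead of shut (value of joint lid above 0.9 rad).
It fails at once if the lid is slammed (velocity of joint lid below -4 rad/s).
It fails at once if the knob is taken hold of between the fingers (distance between the grasp point and knob_centre below 0.01 m and contact force between the fingers and bolt_knob above 0.5 N).
It fails at once if the things on the case are lifted or pushed away (distance of any of offcut_3, white_knob from where it was at the start of the episode above 0.03 m).
It fails at once if the things round the case are lifted or pushed away (distance of any of try_square, wax_tin, masking_tape, pliers, hammer from where it was at the start of the episode above 0.03 m).
It also fails if it takes over 48 s, if anything falls off the work surface, if the arm or the gripper's body presses on something with over 40 N, if the wrist force passes 120 N, or if a joint passes its speed limit or range.

ROBOT

A 6-joint arm with a two-finger parallel gripper is mounted at the origin on a cart in front of the work surface, level with it; the furniture and walls round the work are solid. World frame = base frame: x ahead of the robot, y to its left, z up, the work surface at z = 0. Lengths are in m, angles in rad, forces in N, time in s.
With the tool pointing down it reaches from about 0.375 to 0.9 m from the base axis. Payload 3.1 kg.
Tool frame: the origin (TCP) lies between the finger pads; the fingertips stand 8 mm ahead of it and the grasp point (between the pads) lies 11 mm behind it; z points along the fingers, y is the line along which they close (so a half turn about z gives the same grasp; the last joint's range is limited). The gripper opens to 85 mm and grips with 20 to 120 N. Pads are 22 mm wide; open, the fingers measure 114 mm over their backs; the gripper's body (76 mm by 85 mm) begins 54 mm behind the grasp point. The pads swing forward as they close: fully open they stand 13 mm farther back than shut.
Start: joints at [-1.369, 0.527, 1.433, -0, 1.181, -0.178], TCP at [0.232, -0.58, 0.239] pointing down, gripper open.
Joint ranges: [-3.08, 3.08], [-0.75, 2.2], [0.22, 2.44], [-1.43, 4.57], [0, 2.65], [-2.85, 2.85]. Speed limits (rad/s): [2.79, 2.79, 3.14, 3.14, 3.14, 3.14].

INTERFACE

Orientations are given as a unit quaternion [x, y, z, w].
In Python, from station import readout, cams, sign_off gives the robot as it stands.
- The arm moves only by the tool send_rows, never from a script. Its argument "commands" is text: rows parted by semicolons, each of 5 numbers parted by spaces: the finger opening in mm, from 0 to 85.4, then the shift along the tool's x, y, z each as a share of 0.02 m, from -1 to 1, then the turn about the tool's z as a share of 4 degrees, from -1 to 1. In form: grip dx dy dz spin; .... A call has 1 to 20 rows; each row shifts and turns the commanded pose from where the row before left it, along the tool's axes as they then stand; what a row does not reach is not made up. A row lasts 1/12 s, in which the tool goes at most 41.7 mm and 7.16 degrees, less where a joint would pass 70% of its speed; a pose out of reach is approached as far as the arm can. A call with a number of a shift or a turn outside -1 to 1 is refused whole. A call with a gripper value outside its range is refused whole. The fingers move at their own pace and stop on an object; "grip_force" is the grip in N (left out, the last holds). Time passes only in rows, so rows that do not move let the fingers close. It gives the time, the measured TCP pose, the force, the opening and the grip force at its end, in the units of the state.
- readout.sense(): the state, without advancing time (a new reading comes with each control period).
- cams.snapshot(name): name is "scene" or "top" or "wrist"; returns a dict with "pixels" (384x512x3 uint8, red, green, blue), "intrinsics" (3x3 intrinsics, pixels), "dist" ([k1, k2, p1, p2, k3] as OpenCV has them; the pictures are not rectified), "eye" and "rotation" of the camera in the world. Camera axes: x right, y down, z forward; pixel columns grow to the right and rows downward; lengths in m; the calibration is good to about 2 mm. A picture is of the moment at which its call begins. There is no depth.
- sign_off(): hands the job in; it is judged then, once.
The state is a dict: "t": time; "q": joint angles; "qd": joint speeds; "tau": joint torques, N m; "tcp_pos": TCP position; "tool_rot": TCP orientation; "force": force on the tool from outside, world axes, zero at the start; "ft_torque": the same for the moment, N m; "finger_gap": opening from 0.0 (shut) to 1.0 (fully open); "gripper_force": force on a finger pad.
Only numpy, scipy, OpenCV 4.12 (cv2) and the standard library are available. Lean on these libraries where they do the work, as an engineer would, in place of code of your own. Each camera call takes 0.05 s, during which the arm holds its last target. There are 200 camera calls.

## Working session

There is one attempt and no reset: what is moved stays moved. The work goes in short steps, Python scripts to look and compute and a tool call to move; the robot and the scene stay as the last step left them, time stands still between calls to the robot, and variables do not carry over. Pictures are saved under pics/ and viewed, at most 13 in all, crops included, and the job is handed in when it is done.

Besides the shell and the picture viewer there is one more tool, called after ">>>" as name(argument=value, ...) on one line, values as JSON. send_rows: Moves the arm, as the interface text tells. Its arguments: {"type":"object","properties":{"commands":{"type":"string"},"grip_force":{"type":"number"}},"required":["commands"]}

```bash
ls; mkdir -p pics
python3 - <<'E'
from station import readout,cams
import cv2,pickle
s=readout.sense();print({k:s[k] for k in('t','tcp_pos','tool_rot','force','finger_gap')})
for n in('scene','top'):
    d=cams.snapshot(n);pickle.dump(d,open(f'pics/{n}0.pkl','wb'));cv2.imwrite(f'pics/{n}0.png',d['pixels'][:,:,::-1]);print(n,d['eye'],d['rotation'],d['intrinsics'],d['dist'])
E
```

```text
pics
{'t': 0.0, 'tcp_pos': array([ 0.23159755, -0.57977329,  0.23834488]), 'tool_rot': array([ 9.82024150e-01,  1.88752318e-01, -1.53165672e-05, -1.06312582e-03]), 'force': array([-0.22474234,  0.13414228,  0.65901154]), 'finger_gap': 0.9973838829486592}
scene [-0.50736381  0.8339505   0.75739172] [-0.37370865  0.75474008 -0.48706635  0.23124797] [[459.20906532   0.         258.78784778]
 [  0.         459.20906532 200.52925882]
 [  0.           0.           1.        ]] [0.03639707 0.         0.         0.         0.        ]
top [ 0.4046807  -0.03825158  1.73429809] [ 0.71049052 -0.70133731  0.0355612  -0.04543793] [[421.19378733   0.         257.01879577]
 [  0.         421.19378733 193.62972642]
 [  0.           0.           1.        ]] [-0.00883886  0.          0.          0.          0.        ]
```

View pics/scene0.png

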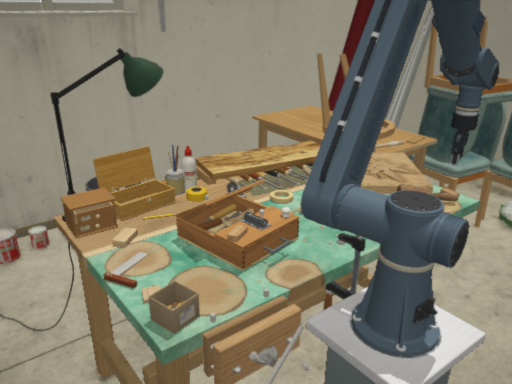

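View pics/top0.png

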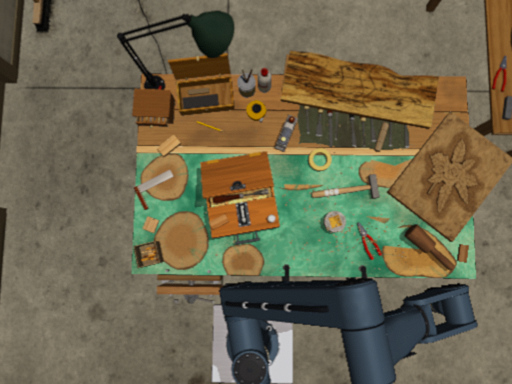

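The scene view has the open case around (238,228). The top view has it around (240,195), with the deck at the bottom, the bolt at (243,212) and the white knob at (271,218). I'll zoom in on both.

Run:
```python
import cv2
a=cv2.imread('pics/top0.png')[145:255,190:290];cv2.imwrite('pics/topc.png',cv2.resize(a,None,fx=5.4,fy=5.4,interpolation=cv2.INTER_CUBIC))
a=cv2.imread('pics/scene0.png')[170:270,165:310];cv2.imwrite('pics/scenec.png',cv2.resize(a,None,fx=5.5,fy=5.5,interpolation=cv2.INTER_CUBIC))
```

```text
(no output)
```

View pics/topc.png

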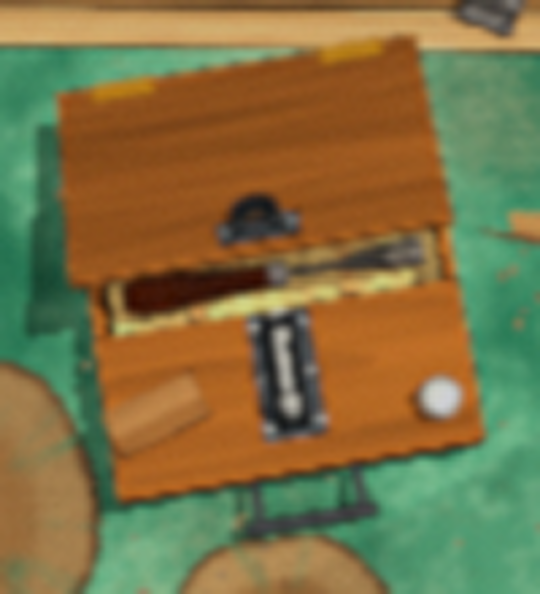

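View pics/scenec.png

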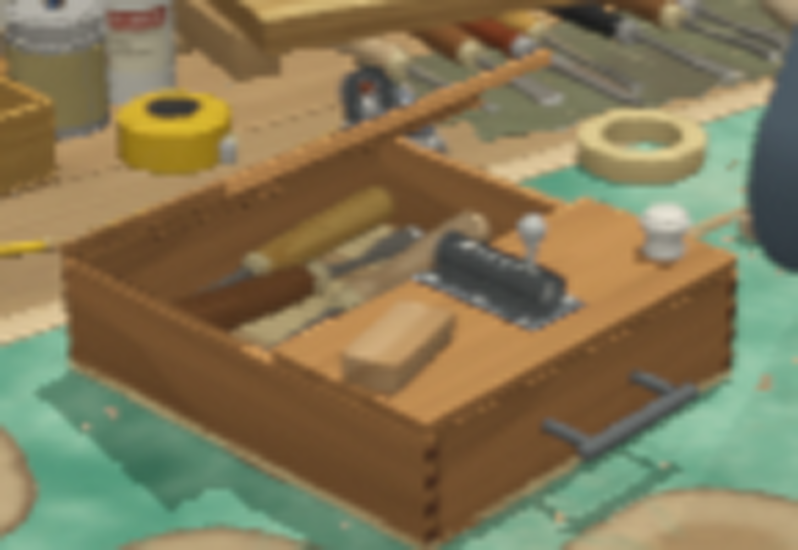

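The crops show the deck corners in the top crop at (118,500), (482,440), (457,283) and (97,340). The lid's front edge runs from (73,285) to (450,222), and the bolt knob is near (287,400). In the scene crop the knob is at (532,228).

```bash
cat > h.py <<'E'
import numpy as np,cv2,pickle
from scipy.spatial.transform import Rotation as R
from scipy.optimize import least_squares
def load(n): return pickle.load(open(f'pics/{n}.pkl','rb'))
def rot(d):
    r=np.array(d['rotation']); return R.from_quat(r).as_matrix() if r.size==4 else r
def proj(d,P):
    M=rot(d).T; return cv2.projectPoints(np.atleast_2d(P).astype(float),cv2.Rodrigues(M)[0],-M@d['eye'],d['intrinsics'],np.array(d['dist']))[0][:,0]
def ray(d,uv):
    n=cv2.undistortPoints(np.array(uv,float).reshape(-1,1,2),d['intrinsics'],np.array(d['dist']))[:,0]
    return np.c_[n,np.ones(len(n))]@rot(d).T
def plane(d,uv,z):
    v=ray(d,uv); return d['eye']+v*((z-d['eye'][2])/v[:,2])[:,None]
def c2w(p,c):
    return np.array([p[0],p[1],0])+np.atleast_2d(c)@R.from_euler('z',p[2]).as_matrix().T
E
python3 - <<'E'
from h import *
t=load('top0');s=load('scene0')
tp=lambda a:np.array(a)/5.4+[190,145]-.4
sp=lambda a:np.array(a)/5.5+[165,170]-.4
L=np.array([[-150,135,85],[-150,-135,85],[-30,-135,85],[-30,135,85]])/1e3
U=tp([(118,500),(482,440),(457,283),(97,340)])
Ls=np.array([[-150,135,85],[-150,-135,85],[-150,135,0]])/1e3
Us=sp([(430,422),(735,262),(430,545)])
f=lambda p:np.r_[(proj(t,c2w(p,L))-U).ravel(),(proj(s,c2w(p,Ls))-Us).ravel()]
r=least_squares(f,[.45,0,.1]);print('case',r.x,np.degrees(r.x[2]),r.fun.round(1))
r1=least_squares(lambda p:f(p)[:8],[.45,0,.1]);print('top only',r1.x,r1.fun.round(1))
p=r.x;np.save('case.npy',p)
print('knob exp px top',(proj(t,c2w(p,[-.106,0,.133]))-[190,145]+.4)*5.4,'scene',(proj(s,c2w(p,[-.106,0,.133]))-[165,170]+.4)*5.5)
V=tp([(73,285),(450,222)])
lc=lambda th:[[.15-.18*np.cos(th)-.01*np.sin(th),y,.075+.18*np.sin(th)+.01*np.cos(th)] for y in(.135,-.135)]
q=least_squares(lambda a:(proj(t,c2w(p,lc(a[0])))-V).ravel(),[.5]);print('lid',q.x,q.fun)
for n,c in dict(slot0=[-.106,0,.099],knob0=[-.106,0,.133],corner=[-.05,0,.099],lidfront=[0,-.07,.085],white=[-.112,-.108,.1]).items():print(n,c2w(p,c).round(4))
E
```

```text
case [0.59095203 0.05477746 0.17743466] 10.166257324797826 [ 0.1  0.4  0.9  0.2  0.4 -0.9 -0.6 -0.2 -0.6 -0.3  1.1 -1.7 -0.6  2.3]
top only [0.59066673 0.05505752 0.17134187] [-0.2  0.3  0.7  0.5  0.3 -0.6 -0.8 -0.3]
knob exp px top [[290.13882529 408.19111948]] scene [[536.61078377 230.15413459]]
lid [0.62465325] [-0.97594879  0.21217751  1.22669053 -0.04491711]
slot0 [[0.4866 0.0361 0.099 ]]
knob0 [[0.4866 0.0361 0.133 ]]
corner [[0.5417 0.046  0.099 ]]
lidfront [[ 0.6033 -0.0141  0.085 ]]
white [[ 0.4998 -0.0713  0.1   ]]
```

Case yaw is about 10° and the lid is at about 0.62 rad. Next I'll close the fingers, turn about 11.7°, then travel high to a point above lid_front.

>>> send_rows(commands="0 0 0 -0.5 0.97;0 0 0 -0.5 0.98;0 0 0 -0.5 0.98;0 1 -1 0 0;0 1 -1 0 0;0 1 -1 0 0;0 1 -1 0 0;0 1 -1 0 0;0 1 -1 0 0;0 1 -1 0 0;0 1 -1 0 0;0 1 -1 0 0;0 1 -1 0 0;0 1 -1 0 0;0 1 -1 0 0;0 0 0 0 0", grip_force=40)

```text
t: 1.43
tcp_pos: [0.4277, -0.2978, 0.2689]
tool_rot: [0.996, 0.09, 0.0, -0.002]
force: [-0.1, 0.2, 0.2]
finger_gap: -0.002
gripper_force: 0.0
```

>>> send_rows(commands="0 1 -1 0 0;0 1 -1 0 0;0 1 -1 0 0;0 1 -1 0 0;0 1 -1 0 0;0 1 -1 0 0;0 1 -1 0 0;0 1 -1 0 0;0 0 0 0 0;0 0 0 0 0;0 0 0 0 0")

```text
t: 2.35
tcp_pos: [0.5553, -0.1174, 0.2689]
tool_rot: [0.996, 0.088, -0.001, 0.0]
force: [0.2, 0.2, 0.3]
finger_gap: 0.002
gripper_force: 0.0
```

```bash
cat >> h.py <<'E'
def tool():
    from station import readout
    s=readout.sense();p=np.load('case.npy')
    M=R.from_quat(s['tool_rot']).as_matrix();c=(s['tcp_pos']-[p[0],p[1],0])@R.from_euler('z',p[2]).as_matrix()
    print('t',s['t'],'tcp case mm',(c*1e3).round(1),'yaw',np.degrees(np.arctan2(M[1,0],M[0,0])).round(2),'case yaw',np.degrees(p[2]).round(2),'F',np.round(s['force'],1),'gap',s['finger_gap'])
def snap(n,f):
    from station import cams
    d=cams.snapshot(n);pickle.dump(d,open(f'pics/{f}.pkl','wb'));cv2.imwrite(f'pics/{f}.png',d['pixels'][:,:,::-1]);return d
E
python3 -c "
from h import *
tool();d=snap('wrist','w1');print(d['eye'])
t=snap('top','top1')
a=cv2.imread('pics/top1.png')[145:255,190:290];a=cv2.resize(a,None,fx=3.6,fy=3.6)
b=cv2.imread('pics/w1.png');b=cv2.copyMakeBorder(b,0,12,0,0,0)[:396][:, :440] if 0 else b
"
```

```text
t 2.35 tcp case mm [ -65.5 -163.2  268.9] yaw 10.05 case yaw 10.17 F [0.2 0.2 0.3] gap 0.0018438998541084088
[ 0.63680517 -0.10419296  0.40347369]
```

View pics/w1.png

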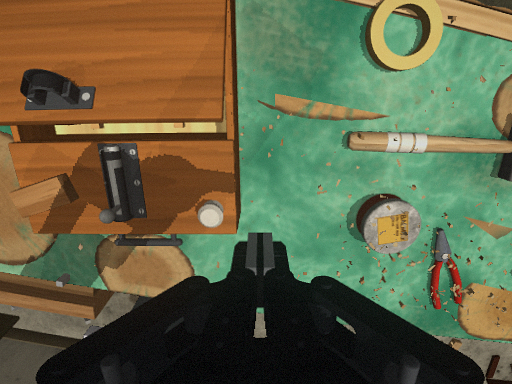

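The wrist view shows the case upright in the picture. The deck's front-right corner is at (239,233), the knob ball at (107,215) and the white knob at (210,214). I'll use these to refine the pose.

Run:
```python
from h import *
w=load('w1');t=load('top0');s=load('scene0');p=np.load('case.npy')
print('knob w',plane(w,[(107,215)],.133),'exp',c2w(p,[-.106,0,.133]),proj(w,c2w(p,[-.106,0,.133])))
tk=[np.array([287,400])/5.4+[190,145]-.4]; sk=[np.array([532,228])/5.5+[165,170]-.4]
print('knob top',plane(t,tk,.133))
E0=[c2w(p,[0,0,0])]
def ln(pts):
    P=[(d['eye'],ray(d,[u])[0]) for d,u in pts];A=0;b=0
    for o,v in P:
        v=v/np.linalg.norm(v);M=np.eye(3)-np.outer(v,v);A=A+M;b=b+M@o
    return np.linalg.solve(A,b)
print('tri',ln([(w,(107,215)),(s,sk[0])]))
print('corner FR',plane(w,[(239,233)],.085),'exp',c2w(p,[-.15,-.135,.085]))
print('deck front pts',plane(w,[(239,233),(60,233)],.085))
print('base FR barrel end-plate etc', proj(w,c2w(p,[[-.15,-.135,.085],[-.03,-.135,.085],[-.12,0,.111],[-.038,0,.111]])))
```

```text
knob w [[0.48981105 0.035653   0.133     ]] exp [[0.48661626 0.03606792 0.133     ]] [[106.63652782 217.61797881]]
knob top [[0.49235202 0.03837991 0.133     ]]
tri [0.49006786 0.03605425 0.13294083]
corner FR [[ 0.46835111 -0.10759384  0.085     ]] exp [[ 0.46713526 -0.10457876  0.085     ]]
deck front pts [[ 0.46835111 -0.10759384  0.085     ]
 [ 0.42629214  0.12301789  0.085     ]]
base FR barrel end-plate etc [[236.5231411  233.47008185]
 [233.44867418 138.97891276]
 [118.45331641 220.76808385]
 [105.96489537 151.05489382]]
```

>>> send_rows(commands="0 0.9 -0.92 0 0;0 0.9 -0.92 0 0;0 0.9 -0.92 0 0;0 0.9 -0.92 0 0;0 0.9 -0.92 0 0;0 0 0 1 0;0 0 0 1 0;0 0 0 1 0;0 0 0 0 0;0 0 0 0 0")

```text
t: 3.28
tcp_pos: [0.6275, -0.0116, 0.2084]
tool_rot: [0.996, 0.087, -0.002, -0.0]
force: [-0.4, 0.4, -0.0]
finger_gap: 0.005
gripper_force: 0.0
```

```bash
python3 -c "
from h import *
p=np.load('case.npy');p[:2]+=[.0025,-.001];np.save('case.npy',p)
tool()"
```

```text
t 3.2833 tcp case mm [ 21.9 -70.3 208.4] yaw 9.95 case yaw 10.17 F [-0.4  0.4 -0. ] gap 0.0052861081608436165
```

>>> send_rows(commands="0 0 0 0.5 0;0 0 0 0.5 0;0 0 0 0.5 0;0 -0.1 0 0.5 0;0 -0.1 0 0.5 0;0 -0.15 0 0.5 0;0 -0.15 0 0.5 0;0 -0.15 0 0.5 0;0 -0.15 0 0.5 0;0 -0.1 0 0.5 0;0 0 0 0 0")

```text
t: 4.2
tcp_pos: [0.6089, -0.0134, 0.1067]
tool_rot: [0.996, 0.087, -0.002, -0.001]
force: [0.3, 0.7, 0.2]
finger_gap: -0.003
gripper_force: 0.0
```

>>> send_rows(commands="0 0 0 0.25 0;0 0 0 0.25 0;0 0 0 0.2 0;0 0 0 0 0;0 0 0 0 0")

```text
t: 4.62
tcp_pos: [0.6111, -0.0136, 0.0951]
tool_rot: [0.996, 0.087, 0.0, -0.0]
force: [-0.3, -0.4, -0.5]
finger_gap: -0.004
gripper_force: 0.0
```

>>> send_rows(commands="0 0 0 0.1 0;0 0 0 0.1 0;0 0 0 0 0")

```text
t: 4.87
tcp_pos: [0.6115, -0.0137, 0.0931]
tool_rot: [0.996, 0.088, 0.001, 0.0]
force: [-3.4, -0.1, 8.5]
finger_gap: 0.003
gripper_force: 4.5
```

```bash
python3 -c "
from h import *
tool();w=snap('wrist','w2')"
```

```text
t 4.8667 tcp case mm [  5.8 -69.6  93.1] yaw 10.05 case yaw 10.17 F [-3.4 -0.1  8.5] gap 0.002907995879489427
```

View pics/w2.png

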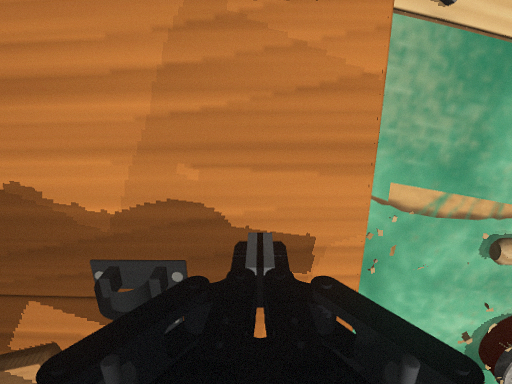

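The wrist view shows the fingertips on the lid at (260,260) and the lid flush with the deck at the seam, around row 296. The tip reads z=0.085 with 8.5 N. I'll press slightly more, then lift away.

>>> send_rows(commands="0 0 0 0.1 0;0 0 0 0 0")

```text
t: 5.08
tcp_pos: [0.6115, -0.0137, 0.093]
tool_rot: [0.996, 0.088, 0.001, 0.0]
force: [-5.0, 0.4, 19.4]
finger_gap: 0.003
gripper_force: 9.7
```

>>> send_rows(commands="0 0 0 -0.5 0;0 0 0 -1 0;0 0 0 -1 0;0 0 0 -1 0;0 0 0 -1 0;0 -1 0 -0.5 0;0 -1 0 0 0;0 -1 0 0 0;0 -1 0 0 0;0 -1 0 0 0;0 -1 0 0 0;0 -1 0 0 0;0 -0.2 0 0 0;0 0 0 0 0;0 0 0 0 0")

```text
t: 6.33
tcp_pos: [0.4704, -0.0391, 0.1897]
tool_rot: [0.996, 0.087, 0.001, 0.0]
force: [0.3, -0.4, -0.1]
finger_gap: -0.003
gripper_force: 0.0
```

```bash
python3 -c "
from h import *
tool();w=snap('wrist','w3')"
```

```text
t 6.3333 tcp case mm [-137.5  -69.7  189.7] yaw 10.02 case yaw 10.17 F [ 0.3 -0.4 -0.1] gap -0.003416880621775876
```

View pics/w3.png

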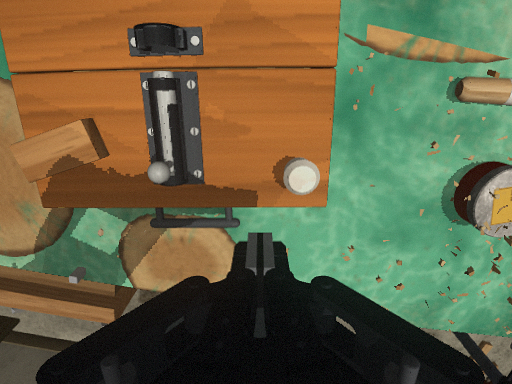

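The lid is shut against a stiff stop. The knob ball shows at (158,173), the keeper at (160,38) and the white knob at (302,177).

```bash
python3 -c "
from h import *
w=load('w3');p=np.load('case.npy')
M=R.from_euler('z',p[2]).as_matrix()
f=lambda u,z:((plane(w,u,z)-[p[0],p[1],0])@M*1e3).round(1)
print('knob',f([(158,173)],.133),'keeper bolts',f([(133,42),(194,41)],.088),'white',f([(302,177)],.112),'corner',f([(327,207)],.085))"
```

```text
knob [[-106.9    1.4  133. ]] keeper bolts [[-13.9  26.4  88. ]
 [-14.1 -21.2  88. ]] white [[-116.3 -104.9  112. ]] corner [[-153.  -133.8   85. ]]
```

>>> send_rows(commands="0 0 -0.9 0 0;0 0 -0.9 0 0;0 -0.1 -0.9 0 0;0 0 -0.9 0 0;0 0 0 1 0;0 0 0 1 0;0 0 0 0.9 0;0 0 0 0 0;0 0 0 0 0")

```text
t: 7.13
tcp_pos: [0.4552, 0.032, 0.1307]
tool_rot: [0.996, 0.088, -0.001, -0.0]
force: [-0.8, -0.5, -0.3]
finger_gap: -0.001
gripper_force: 0.0
```

>>> send_rows(commands="0 0.4 0 0 0;0 0.4 0 0 0;0 0.4 0 0 0;0 0.4 0 0 0;0 0.4 0 0 0;0 0.4 0 0 0;0 0 0 0 0")

```text
t: 7.72
tcp_pos: [0.5044, 0.0402, 0.1317]
tool_rot: [0.996, 0.088, 0.002, 0.0]
force: [0.6, 0.3, -0.4]
finger_gap: 0.002
gripper_force: 0.0
```

```bash
python3 -c "
from h import *
tool()"
```

```text
t 7.7167 tcp case mm [-90.    2.4 131.7] yaw 10.05 case yaw 10.17 F [ 0.6  0.3 -0.4] gap 0.0015902039114684449
```

>>> send_rows(commands="0 0.25 0 0 0;0 0.25 0 0 0;0 0.25 0 0 0;0 0.25 0 0 0;0 0 0 0 0")

```text
t: 8.13
tcp_pos: [0.522, 0.0438, 0.1312]
tool_rot: [0.996, 0.088, 0.0, -0.0]
force: [-1.0, 0.0, -0.6]
finger_gap: -0.001
gripper_force: 0.2
```

```bash
python3 -c "
from h import *
tool();w=snap('wrist','w4')"
```

```text
t 8.1333 tcp case mm [-72.1   2.7 131.2] yaw 10.04 case yaw 10.17 F [-1.   0.  -0.6] gap -0.0010969206173208948
```

View pics/w4.png

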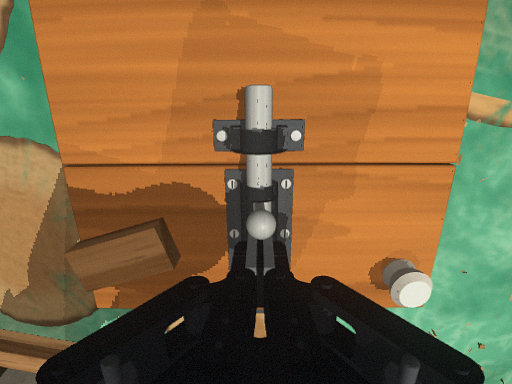

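The view shows the knob centred ahead of the fingers at (261,224) and the bolt's nose through the keeper, up to row 86. I'll push on to the stop.

>>> send_rows(commands="0 0.15 0 0 0;0 0.1 0 0 0;0 0 0 0 0;0 0 0 0 0")

```text
t: 8.52
tcp_pos: [0.5226, 0.0444, 0.1311]
tool_rot: [0.996, 0.088, -0.004, -0.0]
force: [-7.4, -2.8, 5.0]
finger_gap: -0.003
gripper_force: 4.0
```

>>> send_rows(commands="0 0.1 0 0 0;0 0 0 0 0;0 0 0 0 0")

```text
t: 8.77
tcp_pos: [0.5227, 0.0447, 0.1308]
tool_rot: [0.996, 0.088, -0.006, -0.0]
force: [-10.4, -3.2, 7.9]
finger_gap: 0.001
gripper_force: 5.4
```

>>> send_rows(commands="0 0.1 0 0 0;0 0 0 0 0;0 0 0 0 0")

```text
t: 9.02
tcp_pos: [0.5229, 0.0451, 0.1308]
tool_rot: [0.996, 0.088, -0.008, -0.001]
force: [-14.1, -4.0, 10.2]
finger_gap: -0.002
gripper_force: 7.1
```

>>> send_rows(commands="0 -0.75 0 0 0;0 -0.75 0 0 0;0 0 -0.85 0 0;0 0 -0.85 0 0;0 0 0 0 0;0 0 0 0 0")

```text
t: 9.52
tcp_pos: [0.4954, 0.0738, 0.1315]
tool_rot: [0.996, 0.088, 0.001, 0.0]
force: [-1.1, -0.2, -0.3]
finger_gap: -0.001
gripper_force: 0.0
```

```bash
python3 -c "
from h import *
tool()"
```

```text
t 9.5167 tcp case mm [-93.   37.  131.5] yaw 10.13 case yaw 10.17 F [-1.1 -0.2 -0.3] gap -0.0014300587357362862
```

>>> send_rows(commands="0 0.7 0 0.2 0;0 0.7 0 0 0;0 0.65 0 0 0;0 0 0 0 0;0 0 0.35 0 0;0 0 0.35 0 0;0 0 0.25 0 0;0 0 0.25 0 0;0 0 0.25 0 0;0 0 0.25 0 0;0 0 0 0 0;0 0 0 0 0")

```text
t: 10.52
tcp_pos: [0.5412, 0.0465, 0.1274]
tool_rot: [0.996, 0.087, 0.0, 0.0]
force: [0.5, 0.1, 0.5]
finger_gap: -0.002
gripper_force: 0.0
```

```bash
python3 -c "
from h import *
tool();w=snap('wrist','w5')"
```

```text
t 10.5167 tcp case mm [-52.7   2.  127.4] yaw 10.01 case yaw 10.17 F [0.5 0.1 0.5] gap -0.001621042741199683
```

View pics/w5.png

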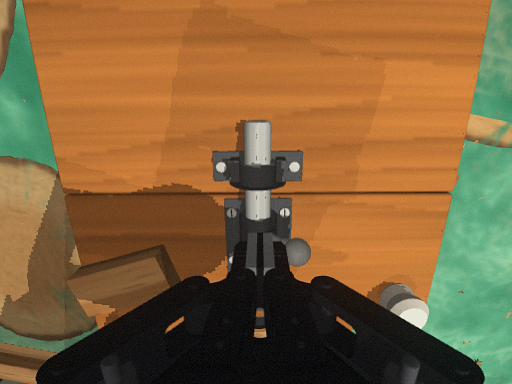

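The knob has gone over to the right, at (297,252), about 0.7 rad. Next I'll lift, move over it and press down.

>>> send_rows(commands="0 0 -0.1 -1 0;0 0 0 -0.6 0;0 0 0.85 0 0;0 0 0.85 0 0;0 0 0 0 0;0 0 0 0.5 0;0 0 0 0.4 0;0 0 0 0.3 0;0 0 0 0.3 0;0 0 0 0.2 0;0 0 0 0 0")

```text
t: 11.48
tcp_pos: [0.5489, 0.0086, 0.1267]
tool_rot: [0.996, 0.091, 0.002, 0.007]
force: [-2.7, -24.1, 12.7]
finger_gap: 0.0
gripper_force: 12.8
```

>>> send_rows(commands="0 0 0 0.1 0;0 0 0 0.1 0;0 0 0 0 0")

```text
t: 11.73
tcp_pos: [0.5493, 0.0071, 0.1232]
tool_rot: [0.996, 0.091, 0.002, 0.008]
force: [-2.9, -28.8, 13.3]
finger_gap: 0.001
gripper_force: 15.3
```

The force is pointing sideways, so the fingers are meeting the outer side of the ball. I'll lift and look.

>>> send_rows(commands="0 0 0 -1 0;0 0 0 -1 0;0 0 0 0 0;0 0 0 0 0")

```text
t: 12.07
tcp_pos: [0.5465, 0.0162, 0.1612]
tool_rot: [0.996, 0.088, 0.0, -0.0]
force: [0.1, -0.2, -0.8]
finger_gap: -0.004
gripper_force: 0.0
```

```bash
python3 -c "
from h import *
tool();w=snap('wrist','w6');b=cv2.imread('pics/w6.png')
cv2.imwrite('pics/w6c.png',cv2.resize(b[120:360,100:420],None,fx=2,fy=2))"
```

```text
t 12.0667 tcp case mm [-52.8 -28.7 161.2] yaw 10.08 case yaw 10.17 F [ 0.1 -0.2 -0.8] gap -0.0037125120846622874
```

View pics/w6c.png

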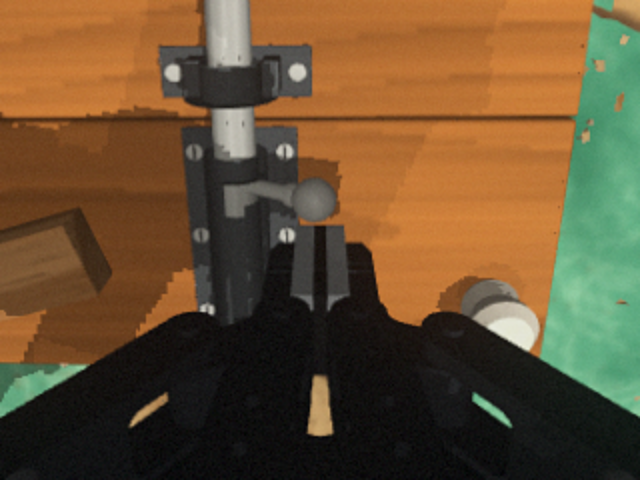

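```bash
python3 -c "
from h import *
w=load('w6');p=np.load('case.npy')
for u in [(257.5,220)]:
  q=least_squares(lambda a:(proj(w,c2w(p,[a[0],.002-.034*np.sin(a[1]),.099+.034*np.cos(a[1])]))-u).ravel(),[-.05,.8]);a=q.x
  print(a,.002-.034*np.sin(a[1]),.099+.034*np.cos(a[1]))
for y in (0,.002):
  print([proj(w,c2w(p,[-.05,y-.034*np.sin(t),.099+.034*np.cos(t)])).round(1).tolist() for t in(.7,.9,1.1,1.3)])
print(proj(w,c2w(p,[[-.01,.029,.088],[-.01,-.029,.088],[-.03,0,.085]])))"
```

```text
[-0.05478248  1.11612559] -0.028545793100418528 0.11393166179185774
[[[247.5, 220.5]], [[254.6, 217.5]], [[259.9, 214.1]], [[263.3, 210.6]]]
[[[244.5, 220.5]], [[251.7, 217.5]], [[257.1, 214.1]], [[260.6, 210.6]]]
[[181.26772944 151.4375605 ]
 [258.05339844 151.14021174]
 [221.27732599 175.74045863]]
```

The knob is at about 1.1 rad and the fingertip is now right above it. I'll press straight down.

>>> send_rows(commands="0 -0.05 -0.05 0.5 0;0 0 0 0.5 0;0 0 0 0.4 0;0 0 0 0 0;0 0 0 0.2 0;0 0 0 0.1 0;0 0 0 0.1 0;0 0 0 0 0;0 0 0 0 0")

```text
t: 12.87
tcp_pos: [0.5455, 0.0165, 0.1253]
tool_rot: [0.996, 0.087, 0.0, -0.0]
force: [-0.1, 0.3, 0.2]
finger_gap: 0.002
gripper_force: 0.0
```

```bash
python3 -c "
from h import *
tool()"
```

```text
t 12.8667 tcp case mm [-53.8 -28.2 125.3] yaw 10.02 case yaw 10.17 F [-0.1  0.3  0.2] gap 0.0018886940932112905
```

>>> send_rows(commands="0 0 0 0.1 0;0 0 0 0.1 0;0 0 0 0 0")

```text
t: 13.12
tcp_pos: [0.5462, 0.0162, 0.1226]
tool_rot: [0.996, 0.088, 0.001, 0.0]
force: [-1.8, -1.3, 9.5]
finger_gap: 0.002
gripper_force: 4.7
```

>>> send_rows(commands="0 0 0 0.1 0;0 0 0 0.05 0;0 0 0 0 0")

```text
t: 13.37
tcp_pos: [0.5464, 0.016, 0.1218]
tool_rot: [0.996, 0.088, 0.002, 0.001]
force: [-5.2, -1.2, 22.6]
finger_gap: 0.0
gripper_force: 11.5
```

```bash
python3 -c "
from h import *
tool()"
```

```text
t 13.3667 tcp case mm [-53.  -28.9 121.8] yaw 10.07 case yaw 10.17 F [-5.2 -1.2 22.6] gap 0.00029613909052432155
```

It's stiff with the tip at 0.114, and the ball's top fully down should be 0.115. I'll lift clear, then verify.

>>> send_rows(commands="0 0 0 -0.5 0;0 0 0 -1 0;0 0 0 -1 0;0 0 0 -1 0;0 -1 0 -1 0;0 -1 0 0 0;0 -1 0 0 0;0 0 0 0 0;0 0 0 0 0")

```text
t: 14.12
tcp_pos: [0.4858, 0.0061, 0.2085]
tool_rot: [0.996, 0.087, 0.0, -0.0]
force: [-0.3, -0.5, 0.2]
finger_gap: 0.001
gripper_force: 0.0
```

```bash
python3 -c "
from h import *
tool();w=snap('wrist','w7');b=cv2.imread('pics/w7.png')
cv2.imwrite('pics/w7c.png',cv2.resize(b[60:300,100:420],None,fx=2,fy=2))
p=np.load('case.npy')
for t in(.9,1.1,1.32): print(t,((proj(w,c2w(p,[-.0535,.001-.034*np.sin(t),.099+.034*np.cos(t)]))-[100,60])*2).round(0))"
```

```text
t 14.1167 tcp case mm [-114.4  -27.9  208.5] yaw 10.0 case yaw 10.17 F [-0.3 -0.5  0.2] gap 0.0010150451346123076
0.9 [[309. 129.]]
1.1 [[319. 128.]]
1.32 [[325. 126.]]
```

View pics/w7c.png

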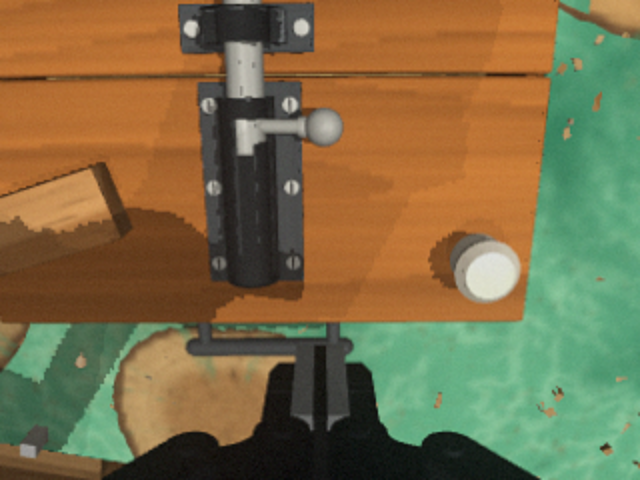

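The knob is at (324,127), which matches about 1.3 rad in the notch. The bolt is through the keeper, the lid is flush, and the offcut and white knob haven't moved.

```bash
python3 -c "
from station import sign_off
print(sign_off())"
```

```text
the job is handed in; nothing more can be done
None
```

I shut the lid, pushed the bolt home through the keeper and turned its knob down into the notch to about 1.3 rad. The job is handed in at about 14 s of the 48 s allowed, but the hand-in call gave no verdict.

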